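# Dump-valve test on the bench air supply

### The job

Test the air dump valve on this lab bench. First slip the open-ended silencer sleeve over the upright exhaust spigot, fully down onto its collar; then press the black test button on the valve unit so that the raised lever drops. Finally lift the lever all the way back up so that it stays up by itself, leaving the sleeve on the spigot and the other things on the bench where they are.

Things in the scene. Friction and masses are not known exactly. Their poses are not given: they have to be found in the camera images.
- valve_unit: White valve box fixed to the bench, 150 (x) by 220 (y) by 70 mm high, blue band on its front face (local x -75). Origin: centre of its underside; x front to back, y to its left. On top a grey bridge (local x -60 to 0, y -78 to 27 mm, top 105 mm above the bench) carries the button; left of it the lever swings between bridge and a grey cheek (y 88 to 96 mm).
- test_button (a joint): Travel of the spring-loaded test button, m: 0 released, 0.007 fully down (about 5 N). The lever trips at about 0.004.
- button_top (a point): Centre of the top face of the round black push button, 24 mm across, on the bridge at local (-38, -50) mm of the valve unit, 115 mm above the bench when released; pressed straight down.
- dump_lever (a joint): Angle of the steel T-shaped lever, rad: 0 is fully up (on its stop, leaning 11 degrees to the back of the unit), 1.45 fully dropped (18 degrees above horizontal, pointing out over the unit's front). It is top-heavy and tips to one stop or the other, balancing at about 0.19 rad; raising it takes 1 to 2 N at the bar.
- lever_bar (a point): Centre of the lever's crossbar: a round bar 12 mm thick and 52 mm long, parallel to the unit's y axis, 75 mm from the pivot, at the end of a 10 mm stem. 164 mm above the bench when up; when dropped 113 mm above the bench and 16 mm in front of the unit's front face.
- lever_pivot (a point): Pivot of the lever, at local (-20, 55, 90) mm of the valve unit; the axis lies along the unit's y.
- sleeve: Silencer sleeve: plain aluminium tube open at both ends, with a thin dark band round each end, 34 mm outside (36 over the bands), 24 mm bore, 70 mm long, 90 g, standing upright. Origin: centre of its lower end; z along the tube.
- spigot_tip (a point): Centre of the top of the upright steel exhaust spigot, 20 mm diameter and 40 mm tall with a tapered tip, on the low aluminium exhaust block bolted to the bench (80 by 140 mm, 45 mm high); 90 mm above the bench.
- spigot_foot (a point): Centre of the foot of the spigot, on the top of its round collar (40 mm across), 50 mm above the bench: the sleeve's lower end rests here when fully home.
- slug: Bystander: solid aluminium cylinder, 40 mm across, 40 mm high. Origin under its centre.
- vial: Bystander: small amber jar with white cap, 36 mm across, 65 mm high. Origin under its centre.
- driver: Bystander: screwdriver 160 mm long lying on the bench. Origin under its middle.
- dish: Bystander: shallow glass dish, 86 mm across, 16 mm high. Origin under its centre.
- flask: Bystander: bottle 66 mm across, 130 mm high. Origin under its centre.
- beaker: Bystander: clear beaker 68 mm across, 85 mm high. Origin under its centre.
- spanner: Bystander: spanner 160 mm long lying on the bench. Origin under its middle.
There are look-alikes about, which are no part of the job. What is shaped like the sleeve but blue is not meant.

How it is judged:
By the outcome, as a careful person would: the job done as asked, in the order asked, and still so for the second after the job is handed in, with the robot touching nothing.
It also fails if it takes over 64 s, if anything falls off the work surface, if the arm or the gripper's body presses on something with over 40 N, if the wrist force passes 120 N, or if a joint passes its speed limit or range.

### The arm

A 7-joint arm with a two-finger parallel gripper is mounted at the origin on the work surface. World frame = base frame: x ahead of the robot, y to its left, z up, the work surface at z = 0. Lengths are in m, angles in rad, forces in N, time in s.
With the tool pointing down it reaches from about 0.4 to 0.875 m from the base axis. Payload 19.3 kg.
Tool frame: the origin (TCP) lies at the very end of the fingers, on their centre line; the grasp point (between the pads) lies 19 mm behind it; z points along the fingers, y is the line along which they close (so a half turn about z gives the same grasp; the last joint's range is limited). The gripper opens to 85 mm and grips with 20 to 120 N. Pads are 22 mm wide; open, the fingers measure 114 mm over their backs; the gripper's body (76 mm by 85 mm) begins 54 mm behind the grasp point. The pads swing forward as they close: fully open they stand 13 mm farther back than shut.
Start: joints at [-1.372, 0.521, -0.036, 1.599, 0.021, 1.021, -0.113], TCP at [0.166, 0.603, 0.231] pointing down, gripper open.
Joint ranges: [-2.91, 2.91], [-0.3, 2.13], [-1.5, 1.42], [0.17, 2.43], [-1.26, 4.41], [0.16, 1.93], [-2.52, 2.52]. Speed limits (rad/s): [1.89, 1.89, 2.39, 2.39, 3.01, 3.01, 3.01].

### API

Orientations are given as [roll, pitch, yaw] about the fixed x, y, z axes, in that order (R = Rz(yaw) Ry(pitch) Rx(roll)).
In Python, from workcell import observe, grab_frame, job_done gives the robot as it stands.
- The arm moves only by the tool move_arm, never from a script. Its argument "plan" is a list that holds one entry, the list of rows, each a list of 7 numbers: the shift along the tool's x, y, z each as a share of 0.02 m, from -1 to 1, then the turn, a rotation vector about the tool's x, y, z each as a share of 6 degrees, from -1 to 1, then the opening, from -1 (shut) to 1 (fully open). A call has exactly 10 rows; each row shifts and turns the commanded pose from where the row before left it, along the tool's axes as they then stand; what a row does not reach is not made up. A row lasts 1/10 s, in which the tool goes at most 50 mm and 8.59 degrees, less where a joint would pass 70% of its speed; a pose out of reach is approached as far as the arm can. A call with a number of a shift or a turn outside -1 to 1 is refused whole. A call with a gripper value outside its range is refused whole. The fingers move at their own pace and stop on an object; "grip_force" is the grip in N (left out, the last holds). Time passes only in rows, so rows that do not move let the fingers close, or fill a call up. It gives the time, the measured TCP pose, the force, the opening and the grip force at its end, in the units of the state.
- observe(): the state, without advancing time (a new reading comes with each control period).
- grab_frame(name): name is "scene" or "top" or "wrist"; returns a dict with "color" (480x640x3 uint8, red, green, blue), "intrinsics" (3x3 intrinsics, pixels), "k1" (the pictures are not rectified: a ray, as slopes to the right and down, at radius r is drawn at 1 + k1 r^2 times it, then the intrinsics apply), "position" and "orientation" of the camera in the world; the wrist camera has in their place "tool_from_camera" (4x4, takes a point from camera to tool coordinates, whose origin is the TCP and whose axes are the flange's). Camera axes: x right, y down, z forward; pixel columns grow to the right and rows downward; lengths in m; the calibration is good to about 2 mm. A picture is of the moment at which its call begins: read the wrist's pose just before it. There is no depth.
- job_done(): hands the job in; it is judged then, once.
The state is a dict: "clock": time; "qpos": joint angles; "qd": joint speeds; "joint_efforts": joint torques, N m; "position": TCP position; "tool_rot": TCP orientation; "force": force on the tool from outside, world axes, zero at the start; "moment": the same for the moment, N m; "grip_width": finger opening in m; "finger_force": force on a finger pad.
Only numpy, scipy, OpenCV 4.12 (cv2) and the standard library are available. Lean on these libraries where they do the work, as an engineer would, in place of code of your own. Each camera call takes 0.05 s, during which the arm holds its last target. There are 200 camera calls.

## Working session

There is one attempt and no reset: what is moved stays moved. The work goes in short steps, Python scripts to look and compute and a tool call to move; the robot and the scene stay as the last step left them, time stands still between calls to the robot, and variables do not carry over. Pictures are saved under pics/ and viewed, at most 10 in all, crops included, and the job is handed in when it is done.

Besides the shell and the picture viewer there is one more tool, called after "Emit:" by a JSON object that holds its "name" and its "arguments", one argument or row to a line. move_arm: Moves the arm, as the interface text tells. Shift numbers are shares of 0.02 m and turn numbers shares of 6 degrees, none past 1 either way. Its arguments: {"type":"object","properties":{"plan":{"type":"array"},"grip_force":{"type":"number"}},"required":["plan"]}

```bash
mkdir -p pics; ls; cat > h.py <<'E'
import numpy as np, cv2
from workcell import observe, grab_frame
from scipy.spatial.transform import Rotation as R
def rot(o):
    o=np.array(o,float)
    if o.shape==(3,3): return o
    if o.size==4: raise SystemExit('quat?')
    return R.from_euler('xyz',o).as_matrix()
def cam(f,st=None):
    if 'tool_from_camera' in f:
        T=np.array(f['tool_from_camera']);Rt=rot(st['tool_rot']);return np.array(st['position'])+Rt@T[:3,3],Rt@T[:3,:3]
    return np.array(f['position'],float),rot(f['orientation'])
def ray(f,u,v,st=None):
    K=np.array(f['intrinsics']);k=float(f['k1'])
    p=cv2.undistortPoints(np.array([[[u,v]]],float),K,np.array([k,0,0,0.]))[0,0]
    c,Rc=cam(f,st);d=Rc@np.array([p[0],p[1],1]);return c,d/np.linalg.norm(d)
def onz(f,u,v,z,st=None):
    c,d=ray(f,u,v,st);return c+d*(z-c[2])/d[2]
def meet(rs):
    A=np.zeros((3,3));b=np.zeros(3)
    for c,d in rs:
        P=np.eye(3)-np.outer(d,d);A+=P;b+=P@c
    x=np.linalg.solve(A,b);return x,[float(np.linalg.norm((np.eye(3)-np.outer(d,d))@(x-c))) for c,d in rs]
def proj(f,X,st=None):
    c,Rc=cam(f,st);p=Rc.T@(np.array(X)-c);s=p[:2]/p[2];s=s*(1+float(f['k1'])*(s@s));K=np.array(f['intrinsics']);return (K@np.array([*s,1]))[:2]
E
python3 - <<'E'
from h import *
import pickle
s=observe();print(s)
for n in('scene','top','wrist'):
    f=grab_frame(n);cv2.imwrite(f'pics/{n}0.png',f['color'][:,:,::-1]);pickle.dump((f,s),open(f'{n}0.pkl','wb'))
    print(n,{k:np.array(v).round(4).tolist() for k,v in f.items() if k!='color'})
E
```

```text
pics
{'clock': 0.0, 'qpos': array([-1.37216792,  0.52199845, -0.03634046,  1.60001073,  0.02118868,
        1.02109538, -0.11283229]), 'qd': array([-1.94225285e-03, -2.06185047e-04,  5.08254028e-04, -1.13702690e-04,
        5.74699641e-04,  1.42956147e-05, -1.24211898e-03]), 'joint_efforts': array([-3.22353044e-03, -9.27132368e+01,  1.97840877e+00, -3.69943464e+01,
        1.77058449e-02,  8.06718715e-03, -1.64806596e-05]), 'position': array([0.16593651, 0.60221689, 0.23073431]), 'tool_rot': array([-3.14046710e+00,  6.46268581e-05,  2.87272747e+00]), 'force': array([ 0.44722607, -0.14428591,  0.21836414]), 'moment': array([ 0.00321866,  0.02629157, -0.04618631]), 'finger_force': 0.0, 'grip_width': 0.0853847437796418}
scene {'intrinsics': [[605.2755, 0.0, 317.883], [0.0, 605.2755, 236.0452], [0.0, 0.0, 1.0]], 'k1': -0.0901, 'position': [1.4129, -0.1253, 0.8247], 'orientation': [-2.2465, -0.0089, 1.4421]}
top {'intrinsics': [[509.2693, 0.0, 320.5273], [0.0, 509.2693, 238.9334], [0.0, 0.0, 1.0]], 'k1': -0.0568, 'position': [0.3686, -0.0224, 1.1071], 'orientation': [-2.9523, 0.0037, -1.5937]}
wrist {'intrinsics': [[364.3141, 0.0, 315.7196], [0.0, 364.3141, 236.8012], [0.0, 0.0, 1.0]], 'k1': -0.0118, 'tool_from_camera': [[-0.0003, -0.9614, -0.2751, 0.0693], [1.0, -0.0003, -0.0001, 0.0002], [-0.0, -0.2751, 0.9614, -0.1426], [0.0, 0.0, 0.0, 1.0]]}
```

View pics/scene0.png

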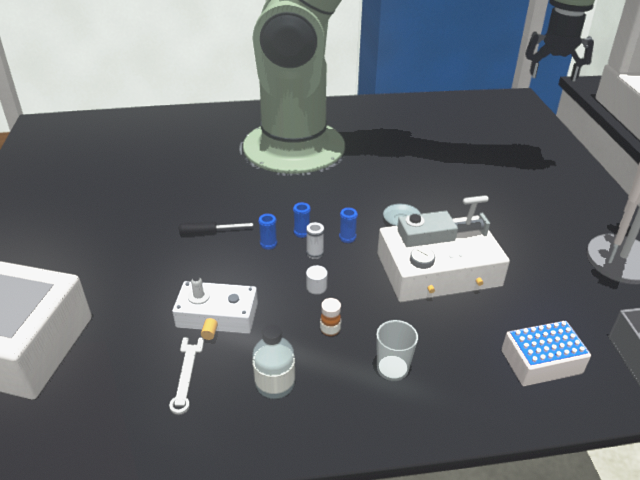

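View pics/top0.png

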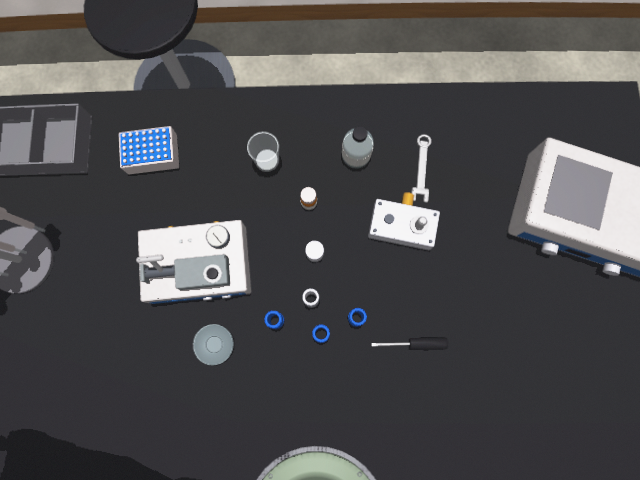

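The scene view shows the robot at the back and the valve unit at (442,255) with its lever bar at (475,200). The spigot is at (197,288).

Could be taken for the sleeve (scene pixels):
- silver tube (315,240)
- blue tubes (267,230), (302,219) and (348,224)
- white/aluminium slug (316,280)
- vial (331,317)

I choose the silver tube at scene (315,240), top (311,298), and will check it in a close crop.

```bash
python3 - <<'E'
from h import *
import pickle
S=cv2.imread('pics/scene0.png');T=cv2.imread('pics/top0.png')
def crop(I,x,y,w,h,k):
    c=cv2.resize(I[y:y+h,x:x+w],None,fx=k,fy=k,interpolation=cv2.INTER_CUBIC)
    for i in range(0,w,10): cv2.line(c,(i*k,0),(i*k,6 if i%50 else 14),(0,255,255),1)
    for i in range(0,h,10): cv2.line(c,(0,i*k),(6 if i%50 else 14,i*k),(0,255,255),1)
    cv2.putText(c,f'{x},{y}',(16,20),0,.5,(0,255,0),1);return c
k=5
a=np.hstack([crop(S,285,215,53,60,k),crop(S,170,270,53,60,k),crop(T,290,280,53,60,k)])
b=np.hstack([crop(T,390,200,53,60,k),crop(T,135,240,100,60,k)])
cv2.imwrite('pics/c1.png',np.vstack([a,np.pad(b,((0,0),(0,max(0,a.shape[1]-b.shape[1])),(0,0)))[:, :a.shape[1]]]))
E
```

```text
(no output)
```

View pics/c1.png

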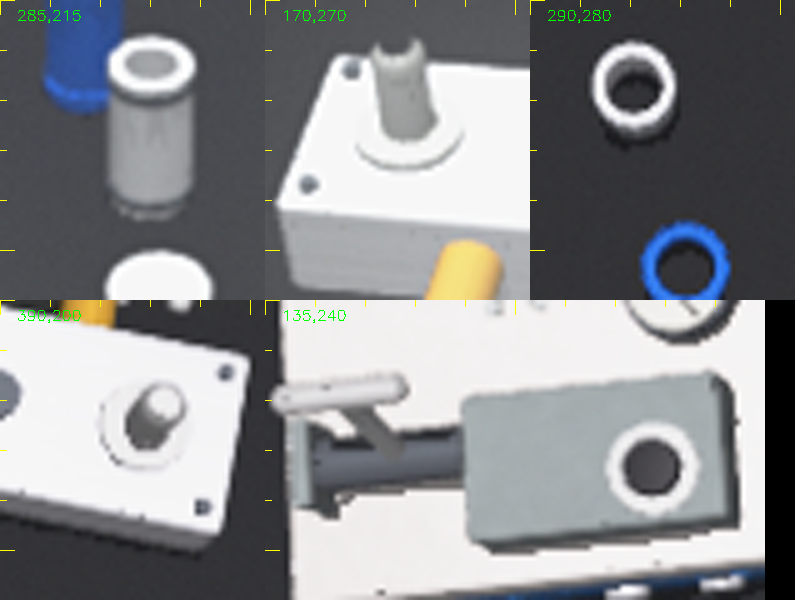

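The crop confirms the pick: an open silver tube, rim centre at scene (315.2,228) and top (310.7,297). The spigot tip is at scene (196.6,279) and top (423,220). The button is at top (212.4,273), with the bar from (138.6,260) to (161.4,257).

```bash
python3 - <<'E'
from h import *
import pickle
fs,s=pickle.load(open('scene0.pkl','rb'));ft,_=pickle.load(open('top0.pkl','rb'))
np.set_printoptions(precision=4,suppress=True)
for n,a,b,z in [('sleeve top',(315.2,228),(310.7,297),.07),('tip',(196.6,279.5),(423,220),.09),('collar',(199,296.6),(419,225),.05),('button',(415,219),(212.4,273),.115),('bar',(475,200),(150,258.5),.164)]:
    x,e=meet([ray(fs,*a),ray(ft,*b)]);print(n,x,np.round(e,4),'scene@z',onz(fs,*a,z)[:2],'top@z',onz(ft,*b,z)[:2])
p=onz(ft,138.6,260,.164);q=onz(ft,161.4,257,.164);print('bar ends',p,q,np.linalg.norm(p-q),'yaw',np.degrees(np.arctan2(*(p-q)[:2])))
# box long edge yaw: bridge edges on top z .105
p=onz(ft,135+200/5,240+245/5,.105);q=onz(ft,135+(725-265)/5,240+225/5,.105);print('bridge front edge',p,q,np.degrees(np.arctan2(*(p-q)[:2])))
for z in(.05,):print('tool',s['position'],rot(s['tool_rot']))
E
```

```text
sleeve top [0.4482 0.0002 0.0657] [0.0006 0.0006] scene@z [0.4537 0.0001] top@z [ 0.4478 -0.0004]
tip [ 0.5988 -0.2336  0.087 ] [0.0012 0.0012] scene@z [ 0.6024 -0.2319] top@z [ 0.5981 -0.2342]
collar [ 0.5979 -0.2339  0.0434] [0.0007 0.0007] scene@z [ 0.605  -0.2322] top@z [ 0.5965 -0.2333]
button [0.4965 0.1926 0.1082] [0.0002 0.0002] scene@z [0.5053 0.1897] top@z [0.4956 0.1909]
bar [0.5196 0.2996 0.1619] [0.0004 0.0004] scene@z [0.5226 0.2978] top@z [0.5194 0.2994]
bar ends [0.517  0.3211 0.164 ] [0.5218 0.2777 0.164 ] 0.04365633682135022 yaw -6.270515179099596
bridge front edge [0.4667 0.2671 0.105 ] [0.4724 0.1637 0.105 ] -3.1971321965347577
tool [0.1659 0.6022 0.2307] [[-0.9641  0.2656 -0.0002]
 [ 0.2656  0.9641 -0.0011]
 [-0.0001 -0.0011 -1.    ]]
```

Emit:
{"name": "move_arm", "arguments": {
  "plan": [
    [[-1,-1,0,0,0,0,0.2],[-1,-1,0,0,0,0,0.2],[-1,-1,0,0,0,0,0.2],[-1,-1,0,0,0,0,0.2],[-1,-1,0,0,0,0,0.2],[-1,-1,0,0,0,0,0.2],[-1,-1,0,0,0,0,0.2],[-1,-1,0,0,0,0,0.2],[-1,-1,0,0,0,0,0.2],[-1,-1,0,0,0,0,0.2]]
  ],
  "grip_force": 30
}}

```text
clock: 1.15
position: [0.3061, 0.3555, 0.2313]
tool_rot: [-3.141, -0.0, 2.873]
force: [0.2, 0.8, -0.4]
grip_width: 0.0512
finger_force: 0.0
```

Emit:
{"name": "move_arm", "arguments": {
  "plan": [
    [[-1,-1,0,0,0,0,0.2],[-1,-1,0,0,0,0,0.2],[-1,-1,0,0,0,0,0.2],[-1,-1,0,0,0,0,0.2],[-1,-1,0,0,0,0,0.2],[-1,-1,0,0,0,0,0.2],[-1,-1,0,0,0,0,0.2],[-1,-1,0,0,0,0,0.2],[-1,-1,0,0,0,0,0.2],[-1,-1,0,0,0,0,0.2]]
  ]
}}

```text
clock: 2.15
position: [0.4458, 0.1096, 0.2313]
tool_rot: [-3.142, -0.0, 2.873]
force: [0.1, -0.1, 0.1]
grip_width: 0.0512
finger_force: 0.0
```

Emit:
{"name": "move_arm", "arguments": {
  "plan": [
    [[-1,-1,0.5,0,0,0,0.2],[-0.6,-1,0.5,0,0,0,0.2],[0,-1,0.5,0,0,0,0.2],[0,-1,0,0,0,0,0.2],[0,-1,0,0,0,0,0.2],[0,-0.2,0,0,0,0,0.2],[0,0,0,0,0,0,0.2],[0,0,0,0,0,0,0.2],[0,0,0,0,0,0,0.2],[0,0,0,0,0,0,0.2]]
  ]
}}

```text
clock: 3.15
position: [0.4488, 0.0025, 0.2013]
tool_rot: [3.142, 0.0, 2.874]
force: [0.5, 0.2, -0.3]
grip_width: 0.0513
finger_force: 0.0
```

```bash
python3 - <<'E'
from h import *
import pickle
np.set_printoptions(precision=4,suppress=True)
s=observe();f=grab_frame('wrist');pickle.dump((f,s),open('w1.pkl','wb'))
print(s['position'],s['tool_rot'],s['grip_width'],proj(f,[.448,0,.07],s))
cv2.imwrite('pics/w1.png',f['color'][:,:,::-1])
E
```

```text
[0.4488 0.0025 0.2013] [3.1415 0.     2.8737] 0.05129301524405907 [312.0599 225.412 ]
```

View pics/w1.png

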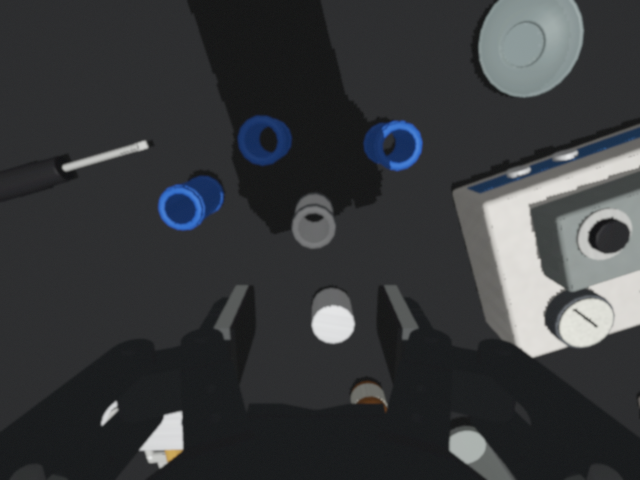

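The wrist view shows the silver tube's rim centred at (314,228), about 3 px from the prediction, so the position holds. The blue tubes are at (265,140), (395,145) and (183,207), clear of the fingers.

```bash
python3 - <<'E'
from h import *
import pickle
np.set_printoptions(precision=4,suppress=True)
f,s=pickle.load(open('w1.pkl','rb'))
ft,_=pickle.load(open('top0.pkl','rb'));fs,_=pickle.load(open('scene0.pkl','rb'))
g=cv2.cvtColor(f['color'],cv2.COLOR_RGB2HSV);c=f['color'][195:255,285:345].astype(int)
m=((c.max(2)>75)&(c.max(2)-c.min(2)<25)).astype(np.uint8)
ys,xs=np.nonzero(m);print('mask bbox',285+xs.min(),285+xs.max(),195+ys.min(),195+ys.max())
for p in [(314,228)]:
    print(onz(f,*p,.07,s), meet([ray(f,*p,s),ray(ft,310.7,297),ray(fs,315.2,228)]), meet([ray(f,*p,s),ray(ft,310.7,297)]))
E
```

```text
mask bbox 292 335 195 248
[0.4504 0.0009 0.07  ] (array([0.4496, 0.0003, 0.0671]), [0.0014849278036745037, 0.0017208095199604616, 0.0003800066823587516]) (array([0.4478, 0.0004, 0.078 ]), [0.0011973132236964077, 0.0011973132236964674])
```

Emit:
{"name": "move_arm", "arguments": {
  "plan": [
    [[0,-0.1,1,0,0,0,0.2],[0,0,1,0,0,0,0.2],[0,0,1,0,0,0,0.2],[0,0,1,0,0,0,0.2],[0,0,1,0,0,0,0.2],[0,0,1,0,0,0,0.2],[0,0,1,0,0,0,0.2],[0,0,0.9,0,0,0,0.2],[0,0,0.6,0,0,0,0.2],[0,0,0,0,0,0,0.2]]
  ]
}}

```text
clock: 4.2
position: [0.4475, 0.0, 0.0302]
tool_rot: [-3.141, -0.002, 2.873]
force: [1.0, -0.5, 0.4]
grip_width: 0.0514
finger_force: 0.0
```

Emit:
{"name": "move_arm", "arguments": {
  "plan": [
    [[0,0,0,0,0,0,-1],[0,0,0,0,0,0,-1],[0,0,0,0,0,0,-1],[0,0,0,0,0,0,-1],[0,0,0,0,0,0,-1],[0,0,0,0,0,0,-1],[0,0,-0.5,0,0,0,-1],[0,0,-1,0,0,0,-1],[0,0,-1,0,0,0,-1],[0,0,-1,0,0,0,-1]]
  ],
  "grip_force": 30
}}

```text
clock: 5.2
position: [0.4479, -0.0001, 0.1027]
tool_rot: [3.142, 0.0, 2.873]
force: [1.0, 0.1, -1.2]
grip_width: 0.0326
finger_force: 30.1
```

Emit:
{"name": "move_arm", "arguments": {
  "plan": [
    [[-1,-0.7,-1,0,0,0,-1],[-1,-0.7,-1,0,0,0,-1],[-1,-0.7,-1,0,0,0,-1],[-1,-0.7,-0.9,0,0,0,-1],[-1,-0.7,0,0,0,0,-1],[-1,-0.7,0,0,0,0,-1],[-1,-0.7,0,0,0,0,-1],[-1,-0.7,0,0,0,0,-1],[-1,-0.7,0,0,0,0,-1],[-1,-0.7,0,0,0,0,-1]]
  ]
}}

```text
clock: 6.2
position: [0.604, -0.1889, 0.18]
tool_rot: [-3.142, -0.0, 2.873]
force: [-0.6, 0.1, -0.9]
grip_width: 0.0328
finger_force: 30.1
```

Emit:
{"name": "move_arm", "arguments": {
  "plan": [
    [[-1,-0.7,0,0,0,0,-1],[-1,-0.7,0,0,0,0,-1],[-1,-0.7,0,0,0,0,-1],[-0.3,-0.2,0,0,0,0,-1],[0,0,0,0,0,0,-1],[0,0,0,0,0,0,-1],[0,0,0,0,0,0,-1],[0,0,0,0,0,0,-1],[0,0,0,0,0,0,-1],[0,0,0,0,0,0,-1]]
  ]
}}

```text
clock: 7.2
position: [0.6551, -0.2498, 0.1795]
tool_rot: [3.142, 0.0, 2.873]
force: [-0.1, 0.1, -1.0]
grip_width: 0.0326
finger_force: 30.1
```

```bash
python3 - <<'E'
from h import *
import pickle
np.set_printoptions(precision=4,suppress=True)
s=observe();f=grab_frame('wrist');pickle.dump((f,s),open('w2.pkl','wb'))
print(s['position'],s['tool_rot'],s['grip_width'],proj(f,[.598,-.234,.09],s))
I=np.ascontiguousarray(f['color'][:,:,::-1]);k=2
cv2.imwrite('pics/w2.png',cv2.resize(I[100:400,150:500],None,fx=2,fy=2,interpolation=cv2.INTER_CUBIC))
E
```

```text
[ 0.6551 -0.2498  0.1795] [3.1416 0.0001 2.8729] 0.032610705383917325 [315.544  149.3955]
```

View pics/w2.png

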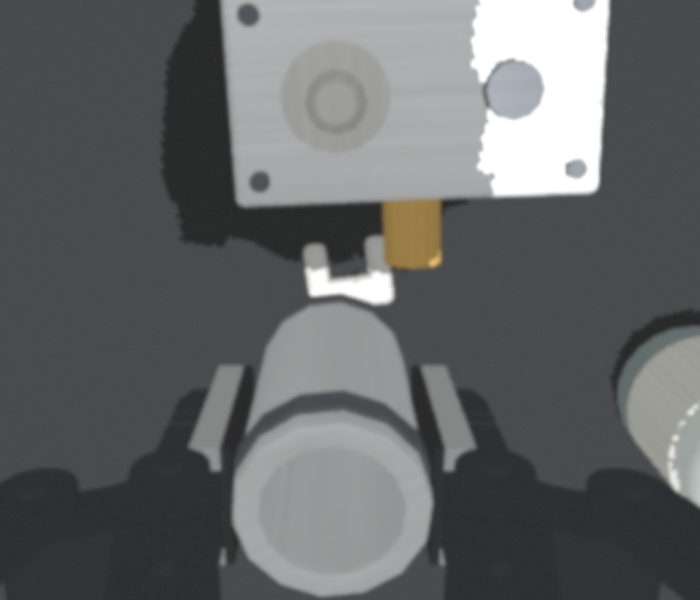

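The wrist crop shows the spigot tip at crop (336,102), which is pixel (318,151). The held sleeve's rim centre is at crop (333,505), which is pixel (316.5,352.5). The sleeve is upright in the pads.

```bash
python3 - <<'E'
from h import *
import pickle
np.set_printoptions(precision=4,suppress=True)
f,s=pickle.load(open('w2.pkl','rb'));ft,_=pickle.load(open('top0.pkl','rb'));fs,_=pickle.load(open('scene0.pkl','rb'))
r=[ray(f,318,151,s),ray(ft,423,220),ray(fs,196.6,279.5)]
print('tip',onz(f,318,151,.09,s),meet(r),meet(r[:2]))
print('foot',onz(f,318,148,.05,s),meet([ray(f,318,148,s),ray(ft,419,225),ray(fs,199,296.6)]))
Rt=rot(s['tool_rot']);zr=s['position'][2]+.0398
p=onz(f,316.5,352.5,zr,s);print('rim in tool',Rt.T@(p-s['position']))
T=np.array([.5985,-.2335,.09]);
for t in (onz(f,318,151,.09,s),meet(r)[0]): print('target-rim tool axes',Rt.T@(t-p))
E
```

```text
tip [ 0.5993 -0.2328  0.09  ] (array([ 0.5991, -0.2333,  0.0873]), [0.0006015220337017963, 0.0015057759559589682, 0.0009686027441667298]) (array([ 0.5986, -0.2334,  0.091 ]), [0.0009212747644723199, 0.0009212747644723052])
foot [ 0.5992 -0.2325  0.05  ] (array([ 0.5986, -0.2334,  0.044 ]), [0.001182085812462259, 0.0014311920258193403, 0.0003097120232582698])
rim in tool [ 0.0009  0.0004 -0.0398]
target-rim tool axes [0.0573 0.0012 0.1293]
target-rim tool axes [0.0574 0.0006 0.1319]
```

Emit:
{"name": "move_arm", "arguments": {
  "plan": [
    [[1,0,0,0,0,0,-1],[1,0,0,0,0,0,-1],[0.87,0.05,0,0,0,0,-1],[0,0,1,0,0,0,-1],[0,0,1,0,0,0,-1],[0,0,0.4,0,0,0,-1],[0,0,0,0,0,0,-1],[0,0,0,0,0,0,-1],[0,0,0,0,0,0,-1],[0,0,0,0,0,0,-1]]
  ]
}}

```text
clock: 8.25
position: [0.6004, -0.2339, 0.132]
tool_rot: [-3.142, 0.001, 2.873]
force: [-0.4, 0.2, -0.9]
grip_width: 0.0331
finger_force: 30.1
```

```bash
python3 - <<'E'
from h import *
import pickle
np.set_printoptions(precision=4,suppress=True)
_,s0=pickle.load(open('w2.pkl','rb'));s=observe();Rt=rot(s['tool_rot']);print(s['position'],s['tool_rot'],s['force'])
print('still to go, tool', Rt.T@(s0['position']+rot(s0['tool_rot'])@[.0573,.001,0]-s['position']))
E
```

```text
[ 0.6004 -0.2339  0.132 ] [-3.1415  0.001   2.8728] [-0.423   0.1993 -0.8769]
still to go, tool [ 0.0003  0.0002 -0.0474]
```

Emit:
{"name": "move_arm", "arguments": {
  "plan": [
    [[0,0,0.4,0,0,0,-1],[0,0,0.4,0,0,0,-1],[0,0,0.3,0,0,0,-1],[0,0,0.3,0,0,0,-1],[0,0,0.3,0,0,0,-1],[0,0,0.3,0,0,0,-1],[0,0,0,0,0,0,-1],[0,0,0,0,0,0,-1],[0,0,0,0,0,0,-1],[0,0,0,0,0,0,-1]]
  ]
}}

```text
clock: 9.25
position: [0.5998, -0.2337, 0.0913]
tool_rot: [3.142, -0.001, 2.873]
force: [-3.9, 1.1, -4.0]
grip_width: 0.033
finger_force: 30.0
```

Emit:
{"name": "move_arm", "arguments": {
  "plan": [
    [[0.04,0,0.15,0,0,0,-1],[0,0,0.15,0,0,0,-1],[0,0,0.15,0,0,0,-1],[0,0,0.1,0,0,0,-1],[0,0,0,0,0,0,-1],[0,0,0,0,0,0,-1],[0,0,0,0,0,0,-1],[0,0,0,0,0,0,-1],[0,0,0,0,0,0,-1],[0,0,0,0,0,0,-1]]
  ]
}}

```text
clock: 10.25
position: [0.5999, -0.2336, 0.0816]
tool_rot: [3.141, 0.001, 2.873]
force: [-6.7, 3.8, 20.7]
grip_width: 0.0329
finger_force: 30.4
```

Emit:
{"name": "move_arm", "arguments": {
  "plan": [
    [[0,0,0,0,0,0,0.3],[0,0,0,0,0,0,0.3],[0,0,0,0,0,0,0.3],[0,0,0,0,0,0,0.3],[0,0,-0.5,0,0,0,0.3],[0,0,-1,0,0,0,0.3],[0,0,-1,0,0,0,0.3],[0,0,-1,0,0,0,0.3],[0,0,-1,0,0,0,0.3],[0,0,-1,0,0,0,0.3]]
  ]
}}

```text
clock: 11.25
position: [0.5993, -0.2336, 0.1919]
tool_rot: [-3.142, 0.001, 2.873]
force: [0.5, 0.2, -0.9]
grip_width: 0.0554
finger_force: 0.0
```

```bash
python3 - <<'E'
from h import *
import pickle
np.set_printoptions(precision=4,suppress=True)
s=observe();print(s['position'],s['tool_rot'],s['qpos'])
f=grab_frame('scene');pickle.dump((f,s),open('s3.pkl','wb'));I=f['color'][:,:,::-1]
w=grab_frame('wrist')['color'][:,:,::-1]
a=cv2.resize(I[230:350,150:250],(400,480),interpolation=cv2.INTER_CUBIC);b=cv2.resize(w,(400,300));b=np.pad(b,((0,180),(0,0),(0,0)))
cv2.imwrite('pics/s3.png',np.hstack([a,b]));print('expected rim, base',proj(f,[.599,-.233,.12]),proj(f,[.599,-.233,.05]))
E
```

```text
[ 0.5993 -0.2336  0.1919] [-3.1416  0.0006  2.8727] [ 0.1376  0.6022  0.2179  1.5968 -0.1502  0.9584  1.7066]
expected rim, base [194.0282 265.688 ] [198.648  294.3564]
```

View pics/s3.png

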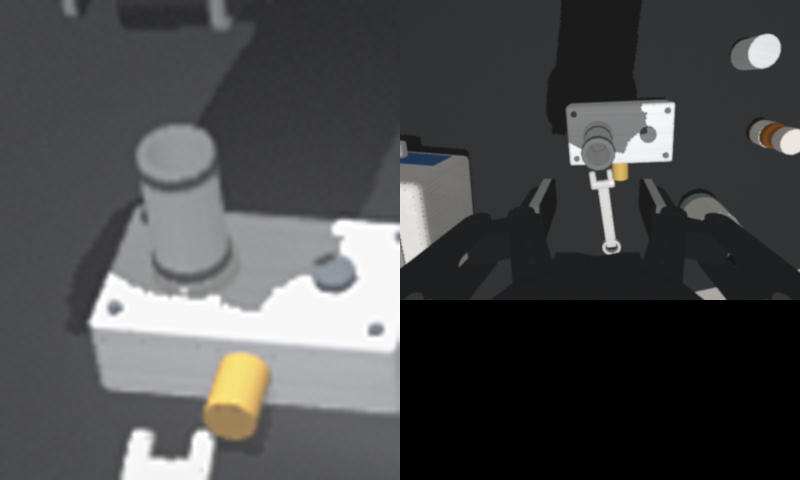

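The crop shows the sleeve standing upright on the collar, with its rim at about (194,268) against an expected (194,266), so it's seated. Next is the button.

Emit:
{"name": "move_arm", "arguments": {
  "plan": [
    [[0.6,1,0,0,0,0,-1],[0.6,1,0,0,0,0,-1],[0.6,1,0,0,0,0,-1],[0.6,1,0,0,0,0,-1],[0.6,1,0,0,0,0,-1],[0.6,1,0,0,0,0,-1],[0.6,1,0,0,0,0,-1],[0.6,1,0,0,0,0,-1],[0.6,1,0,0,0,0,-1],[0.6,1,0,0,0,0,-1]]
  ]
}}

```text
clock: 12.35
position: [0.5363, -0.008, 0.1903]
tool_rot: [-3.142, -0.0, 2.873]
force: [0.4, -0.1, -0.3]
grip_width: 0.0001
finger_force: 0.0
```

Emit:
{"name": "move_arm", "arguments": {
  "plan": [
    [[0.5,1,0,0,0,0,-1],[0.5,1,0,0,0,0,-1],[0.5,1,0,0,0,0,-1],[0.5,1,0,0,0,0,-1],[0.5,1,0,0,0,0,-1],[0.5,1,0,0,0,0,-1],[0.5,1,0,0,0,0,-1],[0.5,1,0,0,0,0,-1],[0.5,1,0,0,0,0,-1],[0.15,0.15,0,0,0,0,-1]]
  ]
}}

```text
clock: 13.35
position: [0.4949, 0.1948, 0.1902]
tool_rot: [3.141, -0.0, 2.876]
force: [-0.2, 0.1, -0.1]
grip_width: 0.0001
finger_force: 0.0
```

Emit:
{"name": "move_arm", "arguments": {
  "plan": [
    [[0,0,0,0,0,1,-1],[0,0,0,0,0,1,-1],[0,0,0,0,0,1,-1],[0,0,0,0,0,1,-1],[0,0,0,0,0,1,-1],[0,0,0,0,0,1,-1],[0,0,0,0,0,1,-1],[0,0,0,0,0,1,-1],[0,0,0,0,0,1,-1],[0,0,0,0,0,1,-1]]
  ]
}}

```text
clock: 14.35
position: [0.4957, 0.1916, 0.1903]
tool_rot: [-3.141, 0.0, 1.821]
force: [0.0, -0.6, 0.5]
grip_width: -0.0002
finger_force: 0.0
```

Emit:
{"name": "move_arm", "arguments": {
  "plan": [
    [[0,0,0,0,0,1,-1],[0,0,0,0,0,0.75,-1],[0,0,0,0,0,0,-1],[0,0,0,0,0,0,-1],[0,0,0,0,0,0,-1],[0,0,0,0,0,0,-1],[0,0,0,0,0,0,-1],[0,0,0,0,0,0,-1],[0,0,0,0,0,0,-1],[0,0,0,0,0,0,-1]]
  ]
}}

```text
clock: 15.35
position: [0.4957, 0.1923, 0.1903]
tool_rot: [3.142, 0.0, 1.642]
force: [0.0, -0.0, 0.5]
grip_width: -0.0001
finger_force: 0.0
```

```bash
python3 - <<'E'
from h import *
import pickle
np.set_printoptions(precision=4,suppress=True)
s=observe();f=grab_frame('wrist');pickle.dump((f,s),open('w4.pkl','wb'))
print(s['position'],s['tool_rot'],s['grip_width'],s['qpos'],proj(f,[.496,.192,.115],s),proj(f,[.5196,.2995,.164],s))
cv2.imwrite('pics/w4.png',f['color'][:,:,::-1])
E
```

```text
[0.4957 0.1923 0.1903] [3.1416 0.     1.6425] -9.464767601886277e-05 [-0.8423  0.4702  0.4908  1.9069 -0.2922  0.835  -0.1268] [315.3328 248.6198] [389.2945  45.2674]
```

View pics/w4.png

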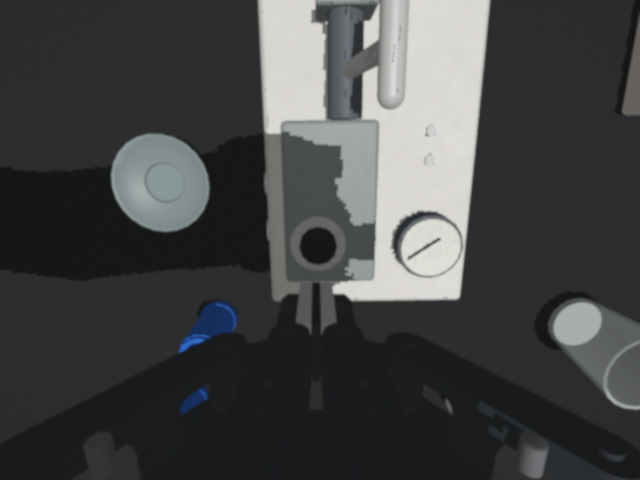

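The wrist view shows the button centre at (318,245), the raised bar at about (393,0 to 105), and the unit's edges nearly parallel to the image columns.

```bash
python3 - <<'E'
from h import *
import pickle
np.set_printoptions(precision=4,suppress=True)
f,s=pickle.load(open('w4.pkl','rb'));ft,_=pickle.load(open('top0.pkl','rb'));fs,_=pickle.load(open('scene0.pkl','rb'))
b=onz(f,318,245,.115,s);print('button',b,meet([ray(f,318,245,s),ray(ft,212.4,273)]),meet([ray(f,318,245,s),ray(ft,212.4,273),ray(fs,415,219)]))
# yaw from edges
def yaw(p,q,z):
    d=onz(f,*p,z,s)-onz(f,*q,z,s);return np.degrees(np.arctan2(-d[0],d[1]))
print('yaws',yaw((281,125),(288,278),.105),yaw((379,122),(375,278),.105),yaw((262,0),(272,300),.07),yaw((489,0),(464,300),.07))
for y in np.radians([3,4,5]):
    Rz=np.array([[np.cos(y),-np.sin(y)],[np.sin(y),np.cos(y)]]);o=b[:2]-Rz@[-.038,-.050]
    W=lambda x,yy:o+Rz@[x,yy]
    L=.075
    print(np.degrees(y),'O',o,'bar up',W(-.020+L*np.sin(.192),.055),'bar down',W(-.091,.055),'corner bridge',[proj(f,[*W(*c),.105],s) for c in((-.060,.027),(0,.027),(-.06,-.078),(0,-.078))])
E
```

```text
button [0.4975 0.1945 0.115 ] (array([0.4971, 0.1924, 0.1078]), [0.0005749201509475867, 0.0005749201509475646]) (array([0.4971, 0.1925, 0.1085]), [0.0006130276527497378, 0.0005926550195223718, 0.0001243624570168928])
yaws 5.335119336325812 5.266979799243465 3.9758609788184494 6.014806957310871
3.0000000000000004 O [0.5328 0.2464] bar up [0.5243 0.301 ] bar down [0.4391 0.2966] corner bridge [array([283.6128, 115.7339]), array([384.3269, 117.7784]), array([284.4055, 279.685 ]), array([373.3729, 281.2569])]
4.0 O [0.5319 0.247 ] bar up [0.5224 0.3015] bar down [0.4373 0.2955] corner bridge [array([281.3638, 116.3887]), array([382.1404, 116.5829]), array([285.1384, 280.2212]), array([374.1504, 280.3512])]
5.0 O [0.531  0.2476] bar up [0.5205 0.3019] bar down [0.4355 0.2945] corner bridge [array([279.1293, 117.0842]), array([379.9287, 115.4269]), array([285.8803, 280.7452]), array([374.9125, 279.4324])]
```

Emit:
{"name": "move_arm", "arguments": {
  "plan": [
    [[0.06,0.08,1,0,0,0,-1],[0,0,1,0,0,0,-1],[0,0,1,0,0,0,-1],[0,0,0.65,0,0,0,-1],[0,0,0.1,0,0,0,-1],[0,0,0.1,0,0,0,-1],[0,0,0.1,0,0,0,-1],[0,0,0,0,0,0,-1],[0,0,0,0,0,0,-1],[0,0,0,0,0,0,-1]]
  ]
}}

```text
clock: 16.4
position: [0.4973, 0.1935, 0.1116]
tool_rot: [3.141, -0.0, 1.642]
force: [-1.7, -1.2, 4.1]
grip_width: 0.0
finger_force: 1.7
```

Emit:
{"name": "move_arm", "arguments": {
  "plan": [
    [[0,0,0.1,0,0,0,-1],[0,0,0.06,0,0,0,-1],[0,0,0,0,0,0,-1],[0,0,0,0,0,0,-1],[0,0,0,0,0,0,-1],[0,0,0,0,0,0,-1],[0,0,0,0,0,0,-1],[0,0,0,0,0,0,-1],[0,0,0,0,0,0,-1],[0,0,0,0,0,0,-1]]
  ]
}}

```text
clock: 17.4
position: [0.4973, 0.1936, 0.1082]
tool_rot: [3.141, -0.0, 1.642]
force: [-0.7, -1.1, 4.9]
grip_width: 0.0002
finger_force: 2.4
```

Emit:
{"name": "move_arm", "arguments": {
  "plan": [
    [[0,0,-1,0,0,0,-1],[0,0,-1,0,0,0,-1],[0,0,-1,0,0,0,-1],[0,0,-1,0,0,0,-1],[0,0,-1,0,0,0,-1],[0,-1,-0.5,0,0,0,-0.3],[0,-1,0,0,0,0,-0.3],[0,-1,0,0,0,0,-0.3],[0,0,0,0,0,0,-0.3],[0,0,0,0,0,0,-0.3]]
  ]
}}

```text
clock: 18.4
position: [0.4373, 0.1896, 0.2182]
tool_rot: [3.141, -0.0, 1.643]
force: [-0.0, 0.2, 0.1]
grip_width: 0.0296
finger_force: 0.0
```

```bash
python3 - <<'E'
from h import *
import pickle
np.set_printoptions(precision=4,suppress=True)
s=observe();f=grab_frame('wrist');pickle.dump((f,s),open('w5.pkl','wb'))
ft=grab_frame('top');pickle.dump((ft,s),open('t5.pkl','wb'))
print(s['position'],s['tool_rot'],proj(f,[.436,.295,.113],s),proj(ft,[.436,.295,.113]))
a=cv2.resize(f['color'],(480,360));b=cv2.resize(ft['color'][230:320,130:210],(320,360),interpolation=cv2.INTER_CUBIC)
cv2.imwrite('pics/w5.png',np.hstack([a,b])[:,:,::-1])
E
```

```text
[0.4373 0.1896 0.2182] [ 3.1414 -0.0004  1.643 ] [324.7917  74.2921] [159.2839 304.5747]
```

View pics/w5.png

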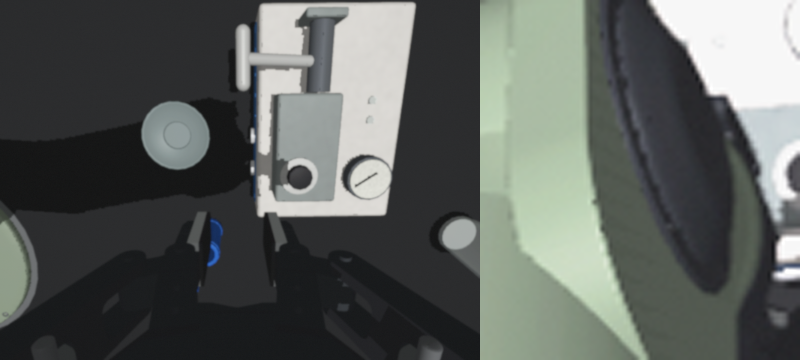

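The lever has dropped: its bar is at wrist pixel (324.7,76.7), 2 px from the computed place. The top view is blocked by the arm.

Emit:
{"name": "move_arm", "arguments": {
  "plan": [
    [[1,0.1,0,0,0,0,-0.43],[1,0.1,0,0,0,0,-0.43],[1,0.12,0,0,0,0,-0.43],[1,0,0,0,0,0,-0.43],[0.28,0,0,0,0,0,-0.43],[0,0,1,0,0,0,-0.43],[0,0,1,0,0,0,-0.43],[0,0,0.5,0,0,0,-0.43],[0,0,0,0,0,0,-0.43],[0,0,0,0,0,0,-0.43]]
  ]
}}

```text
clock: 19.5
position: [0.438, 0.2749, 0.1686]
tool_rot: [3.141, 0.0, 1.642]
force: [-1.0, -0.1, 0.1]
grip_width: 0.0244
finger_force: 0.0
```

```bash
python3 - <<'E'
from h import *
import pickle
np.set_printoptions(precision=4,suppress=True)
f5,s5=pickle.load(open('w5.pkl','rb'))
s=observe();f=grab_frame('wrist');pickle.dump((f,s),open('w6.pkl','wb'))
a,b=onz(f5,324.7,36,.113,s5),onz(f5,324.7,117,.113,s5)
print('bar ends',a,b,'c',(a+b)/2)
print(s['position'],s['tool_rot'],s['grip_width'],proj(f,(a+b)/2,s))
cv2.imwrite('pics/w6.png',f['color'][:,:,::-1])
E
```

```text
bar ends [0.4342 0.3167 0.113 ] [0.4379 0.2695 0.113 ] c [0.4361 0.2931 0.113 ]
[0.438  0.2749 0.1686] [3.1413 0.0001 1.6418] 0.02444439911749487 [313.6114 228.0219]
```

View pics/w6.png

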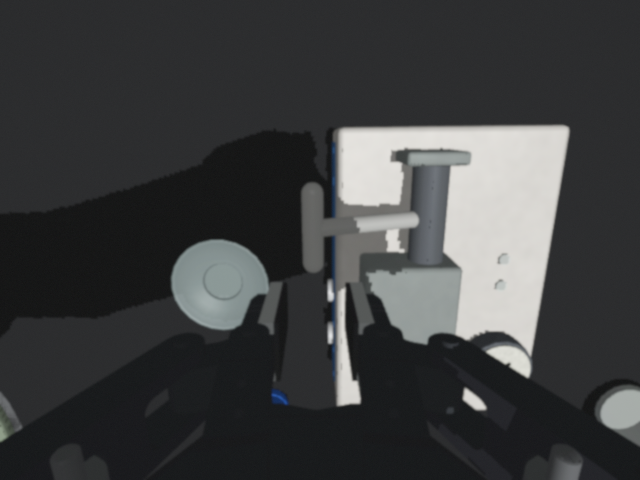

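The bar is centred at (312,227), as predicted (313.6,228). The fingers straddle its near half, clear of the stem. Descend and grip.

Emit:
{"name": "move_arm", "arguments": {
  "plan": [
    [[0,0,1,0,0,0,-0.43],[0,0,1,0,0,0,-0.43],[0,0,0.9,0,0,0,-0.43],[0,0,0.5,0,0,0,-0.43],[0,0,0,0,0,0,-0.43],[0,0,0,0,0,0,-0.43],[0,0,0,0,0,0,-1],[0,0,0,0,0,0,-1],[0,0,0,0,0,0,-1],[0,0,0,0,0,0,-1]]
  ],
  "grip_force": 20
}}

```text
clock: 20.55
position: [0.4365, 0.2753, 0.1009]
tool_rot: [-3.14, -0.0, 1.643]
force: [-10.2, -1.7, 10.6]
grip_width: 0.0108
finger_force: 20.5
```

```bash
python3 - <<'E'
from h import *
np.set_printoptions(precision=3,suppress=True)
s=observe();Rt=rot(s['tool_rot']);print(s['position'],s['force'],s['grip_width'])
y=np.radians(5);ex=np.array([np.cos(y),np.sin(y),0])
# bar elevation angle a: 18deg -> 101 - 5deg
a=np.radians(np.linspace(18,98,11));P=np.outer(-.075*np.cos(a),ex)+np.outer(.075*np.sin(a),[0,0,1])
d=np.diff(P,axis=0)@Rt/.02;print(d.round(2));print(d.sum(0)*.02)
E
```

```text
[0.437 0.275 0.101] [-10.159  -1.659  10.623] 0.010763130895094555
[[ 0.    0.2  -0.49]
 [ 0.    0.26 -0.45]
 [ 0.01  0.32 -0.41]
 [ 0.01  0.38 -0.36]
 [ 0.01  0.42 -0.31]
 [ 0.01  0.46 -0.25]
 [ 0.01  0.49 -0.18]
 [ 0.01  0.51 -0.11]
 [ 0.01  0.52 -0.04]
 [ 0.01  0.52  0.04]]
[ 0.001  0.082 -0.051]
```

Emit:
{"name": "move_arm", "arguments": {
  "plan": [
    [[0,0.2,-0.5,0,0,0,-1],[0,0,0,0,0,0,-1],[0,0.26,-0.45,0,0,0,-1],[0,0,0,0,0,0,-1],[0,0.32,-0.41,0,0,0,-1],[0,0,0,0,0,0,-1],[0,0.38,-0.36,0,0,0,-1],[0,0,0,0,0,0,-1],[0,0.42,-0.31,0,0,0,-1],[0,0,0,0,0,0,-1]]
  ]
}}

```text
clock: 21.55
position: [0.4684, 0.2779, 0.1425]
tool_rot: [-3.14, -0.001, 1.643]
force: [-18.3, -2.6, 26.6]
grip_width: 0.0108
finger_force: 22.2
```

Emit:
{"name": "move_arm", "arguments": {
  "plan": [
    [[0,-0.04,-0.07,0,0,0,-1],[0,0,0,0,0,0,-1],[0,0.23,-0.13,0,0,0,-1],[0,0.23,-0.12,0,0,0,-1],[0,0,0,0,0,0,-1],[0,0.25,-0.1,0,0,0,-1],[0,0.25,-0.08,0,0,0,-1],[0,0,0,0,0,0,-1],[0,0,0,0,0,0,-1],[0,0,0,0,0,0,-1]]
  ]
}}

```text
clock: 22.55
position: [0.4873, 0.279, 0.1508]
tool_rot: [3.141, -0.0, 1.642]
force: [-2.8, 4.0, 2.8]
grip_width: 0.0112
finger_force: 20.6
```

Emit:
{"name": "move_arm", "arguments": {
  "plan": [
    [[0,0.25,-0.06,0,0,0,-1],[0,0.25,-0.05,0,0,0,-1],[0,0,0,0,0,0,-1],[0,0.26,-0.02,0,0,0,-1],[0,0.26,0,0,0,0,-1],[0,0,0,0,0,0,-1],[0,0.26,0.01,0,0,0,-1],[0,0.2,0.02,0,0,0,-1],[0,0,0,0,0,0,-1],[0,0,0,0,0,0,-1]]
  ]
}}

```text
clock: 23.55
position: [0.517, 0.2807, 0.1526]
tool_rot: [-3.142, 0.0, 1.642]
force: [-1.9, 4.2, -0.9]
grip_width: 0.0108
finger_force: 19.8
```

Emit:
{"name": "move_arm", "arguments": {
  "plan": [
    [[0,0.15,0.02,0,0,0,-1],[0,0,0,0,0,0,-1],[0,0,0,0,0,0,-1],[0,0,0,0,0,0,-0.4],[0,0,0,0,0,0,-0.4],[0,0,0,0,0,0,-0.4],[0,0,0,0,0,0,-0.4],[0,0,0,0,0,0,-0.4],[0,0,0,0,0,0,-0.4],[0,0,0,0,0,0,-0.4]]
  ]
}}

```text
clock: 24.55
position: [0.52, 0.281, 0.1523]
tool_rot: [3.142, 0.0, 1.642]
force: [0.1, 0.2, 0.8]
grip_width: 0.0258
finger_force: 0.0
```

Emit:
{"name": "move_arm", "arguments": {
  "plan": [
    [[0,0,-0.3,0,0,0,-0.4],[0,0,-0.5,0,0,0,-0.4],[0,0,-0.5,0,0,0,-0.4],[0,0,-1,0,0,0,-0.4],[0,0,-1,0,0,0,-0.4],[0,-1,-1,0,0,0,-0.4],[-1,-1,-0.5,0,0,0,-0.4],[-1,-1,0,0,0,0,-0.4],[-1,0,0,0,0,0,-0.4],[0,0,0,0,0,0,-0.4]]
  ]
}}

```text
clock: 25.55
position: [0.4646, 0.2147, 0.2497]
tool_rot: [3.14, -0.001, 1.64]
force: [0.3, 0.5, 0.4]
grip_width: 0.0259
finger_force: 0.0
```

```bash
python3 - <<'E'
from h import *
s=observe();print(s['position'],s['force'],s['clock'])
f=grab_frame('wrist')['color'];g=grab_frame('scene')['color']
cv2.imwrite('pics/e.png',np.hstack([cv2.resize(f,(400,300)),cv2.resize(g,(400,300),interpolation=cv2.INTER_AREA)])[:,:,::-1])
cv2.imwrite('pics/e.png',np.vstack([cv2.imread('pics/e.png'),cv2.resize(g[180:300,360:520],(400,300))[:,:,::-1].repeat(1,0) if 0 else np.hstack([cv2.resize(g[180:300,360:520],(400,300)),cv2.resize(g[230:350,150:310],(400,300))])[:,:,::-1]]))
E
```

```text
[0.46460403 0.21474229 0.24970849] [0.32184809 0.45473582 0.44293155] 25.55
```

View pics/e.png

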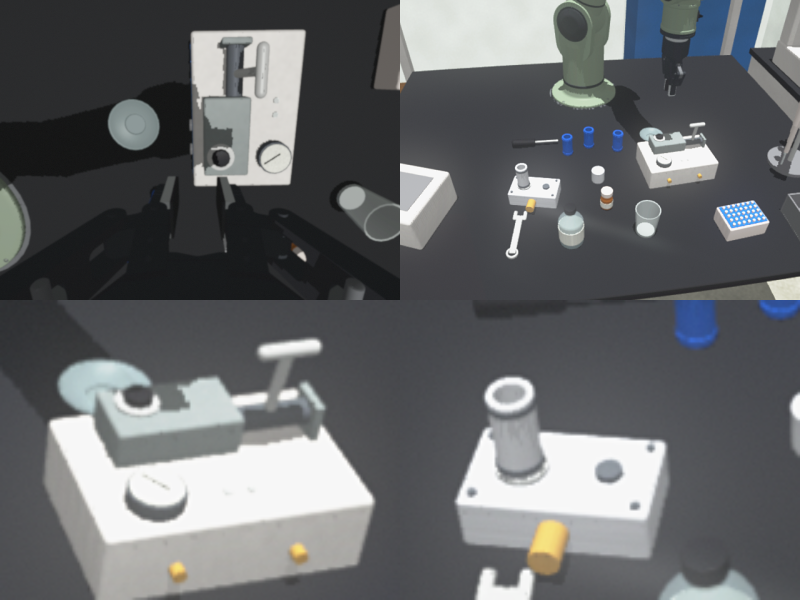

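The lever is up on its stop with the bar at scene (475,200), the same as at the start. The sleeve is home on the collar, everything else is undisturbed, and the robot is clear.

```bash
python3 -c "
from workcell import job_done
print(job_done())"
```

```text
the job is handed in; nothing more can be done
None
```

I handed the job in at about 25.6 s: the sleeve is fully down on the spigot collar, the button press dropped the lever, and the lever is back up and stays up by itself; in the last pictures everything else on the bench is where it was.

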